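# Slide the wide canister onto the narrow cupboard ledge

## Robot

A 6-joint arm with a two-finger parallel gripper is mounted at the origin on the work surface. World frame = base frame: x ahead of the robot, y to its left, z up, the work surface at z = 0. Lengths are in mm, angles in rad, forces in N, time in s.
With the tool pointing down it reaches from about 350 to 975 mm from the base axis. Payload 7.1 kg.
Tool frame: the origin (TCP) lies on the front face of the gripper's body, between the roots of the fingers; the fingertips stand 80 mm ahead of it and the grasp point (between the pads) lies 61 mm ahead of it (env.tips_ahead is the distance from the TCP to the fingertips, in mm); z points along the fingers, y is the line along which they close (so a half turn about z gives the same grasp; the last joint's range is limited). The gripper opens to 88 mm and grips with 3 to 60 N. Pads are 20 mm wide; open, the fingers measure 115 mm over their backs; the gripper's body (75 mm by 178 mm) begins 61 mm behind the grasp point.
Start: joints at [-1.253, 0.423, 1.63, -0, 1.089, -0.019], TCP at [206.56, -589.863, 302.675] pointing down, gripper open.
Joint ranges: [-3, 3], [-0.9, 2.11], [0.09, 2.58], [-1.31, 4.45], [0.11, 2.69], [-2.54, 2.54]. Speed limits (rad/s): [2.39, 2.39, 3.01, 3.14, 3.14, 3.14].

## Interface

Orientations are given as a unit quaternion [x, y, z, w].
In Python, from station import env, set_gripper, viewer, workorder gives the robot as it stands. Calls block until the motion is done:
- env.reach(position, orientation): joint-space move of the TCP to a pose.
- env.move_l(position, rot=None, rate=150, f_stop=None): straight line of the TCP; rot=None keeps the orientation; rate is the mean speed in mm/s. With f_stop (N) it stops when the force on the tool has changed by that much, and returns True; else False.
- env.move_joints(angles): joint-space move.
- set_gripper(opening): finger opening in mm; the grip force is fixed at half the most; returns when the fingers have stopped.
- env.hold(seconds).
- env.ik(position, orientation): joint angles nearest the present ones, or None.
- env.read_state(): the state.
- viewer.camera(name): name is "scene" or "top" or "wrist"; returns the picture (384x512x3 uint8, blue, green, red); there is no depth.
- viewer.camera_params(name): a dict with "fx", "fy", "cx", "cy" (pixels), "pose" (4x4, takes a point from camera to world coordinates); the wrist camera has in their place "tool_from_camera" (4x4, takes a point from camera to tool coordinates, whose origin is the TCP and whose axes are the flange's). Camera axes: x right, y up, looking along -z (the intrinsics and any distortion apply to the point x, -y, -z); pixel columns grow to the right and rows downward; lengths in mm; the calibration is good to about 2 mm. A picture is of the moment at which its call begins: read the wrist's pose just before it. camera_params takes no time and is no camera call.
A pose or a line that the arm cannot do raises env.IKError and nothing moves.
- workorder.sign_off(): hands the job in; it is judged then, once.
The state is a dict: "time_s": time; "qpos": joint angles; "dq": joint speeds; "tau": joint torques, N m; "tool_pos": TCP position; "orientation": TCP orientation; "force": force on the tool from outside, world axes, zero at the start; "wrist_torque": the same for the moment, N m; "width": finger opening in mm; "grip_force": force on a finger pad.
Only numpy, scipy, OpenCV 4.12 (cv2) and the standard library are available. Lean on these libraries where they do the work, as an engineer would, in place of code of your own. Each camera call takes 0.05 s, during which the arm holds its last target. There are 200 camera calls.

## Task

The baby jar standing on one of the step's two narrow ledges is in the way: set it down upright in the white bin with the other jars. Then slide the squat steel canister, without lifting or tipping it, from the deck onto the ledge you have freed, so that it stands centred across the narrow ledge with no part of it over the deck or past the ledge's tip. Leave the cup, the can, the bowl and the pot lid where they are.

Things in the scene. Friction and masses are not known exactly. Their poses are not given: they have to be found in the camera images.
- step: fixed wooden step, top all at one level, 60 mm high: a deck 260 x 260 and, flush with it, two ledges 60 wide, 180 long, running out of its +y and -y sides on the centre line. Origin on the work surface under the deck's middle; y runs along the ledges, x across: deck edges at y = +-130, tips at y = +-310, ledges span x = +-30. Boards 18 thick, free space beside the ledges
- canister: squat closed round canister of bare steel with a flat inset aluminium lid, 110 mm diameter (too wide to grip), straight wall 50 high, 60 high overall, 250 to 490 g; stands on the deck, towards one of its x edges; origin at the centre of its underside, z up
- jar: empty glass baby jar with a flat aluminium cap, round, 54 mm diameter up to 54 high, cap 49 diameter, 70 high overall, about 100 g; origin at the centre of its underside, z up; the one to clear, standing on one of the two ledges
- cup: green sippy cup with its flip spout folded shut, 66 mm diameter at the cap, 85 high, standing on the other ledge; leave it alone; origin at the centre of its underside
- can: small food can with a paper band, 50 mm diameter, 70 high, on the deck on the other side of the centre line from the canister; leave it alone; origin at the centre of its underside
- bin: fixed white plastic tilt-out bin, locked open, in front of the step to the left or right. Walls 70 mm high, 5 thick, floor 5 thick; the wall towards the robot (-x) slopes outward. Inner floor spans x = -60 to 60, y = +-125, free round the middle. Origin under the middle of the floor
- jar_b: empty glass baby jar with a flat aluminium cap, round, 54 mm diameter up to 54 high, cap 49 diameter, 70 high overall, about 100 g; origin at the centre of its underside, z up; stands in the bin near its -y end
- jar_c: empty glass baby jar with a flat aluminium cap, round, 54 mm diameter up to 54 high, cap 49 diameter, 70 high overall, about 100 g; origin at the centre of its underside, z up; stands in the bin near its +y end
- bowl: stainless bowl, 140 mm diameter, 60 high, on the work surface on the side away from the bin; leave alone
- lid: aluminium pot lid with a small black knob, 120 mm diameter, 34 high, lying on the work surface near the robot; leave alone
Things that resemble listed ones, but are neither listed nor needed, are in the scene too. What is shaped like the canister but green or red is not meant.

How it is judged (in metres and radians):
On the way, in this order (a step that is already met when the one before it is completed fails the run):
1. the jar stands in the bin (x of jar in the frame of bin between -0.075 and 0.06 m and y of jar in the frame of bin between -0.125 and 0.125 m and z of jar in the frame of bin below 0.015 m and angle between jar's own z axis and vertical below 0.15 rad and linear speed of jar below 0.02 m/s), for 0.2 s.
2. the canister stands on the freed ledge ((y of canister in the frame of step between 0.182 and 0.258 m or y of canister in the frame of step between -0.258 and -0.182 m) and x of canister in the frame of step between -0.015 and 0.015 m and z of canister in the frame of step between 0.056 and 0.066 m and angle between canister's own z axis and vertical below 0.06 rad and linear speed of canister below 0.02 m/s), for 0.2 s.
At the end, for the whole second after the job is handed in: jar upright (0.15 rad) on the bin floor; canister level and still on a ledge, centre within 15 mm of the ledge centre line and 182 to 258 mm from the middle of the step (wholly on the ledge, 3 mm grace); cup, can, bowl, lid within 20 mm of their starts (all of step 1 and all of step 2 and distance of each of cup, can, bowl, lid from where it was at the start of the episode below 0.02 m); the robot touches nothing.
It fails at once if the canister is lifted, falls or is tipped (z of canister in the frame of step above 0.072 m or z of canister in the frame of step below 0.04 m or angle between canister's own z axis and vertical above 0.25 rad).
It fails at once if the cup, can, bowl or lid is pushed away or knocked over (distance of any of cup, can, bowl, lid from where it was at the start of the episode above 0.02 m or angle between any of cup, can, bowl, lid's own z axis and vertical above 0.4 rad).
It also fails if it takes over 64 s, if anything falls off the work surface, if the arm or the gripper's body presses on something with over 40 N, if the wrist force passes 120 N, or if a joint passes its speed limit or range.

## Working session

There is one attempt and no reset: what is moved stays moved. The work goes in short steps, each a Python script; the robot and the scene stay as the last script left them, time stands still between calls to the robot, and variables do not carry over. Pictures are saved under pics/ and viewed, at most 10 in all, crops included, and the job is handed in when it is done.

```bash
mkdir -p pics; python3 - <<'E'
from station import env, viewer
import cv2,numpy as np
np.set_printoptions(precision=4,suppress=True)
for n in("top","scene"):
    cv2.imwrite(f"pics/{n}0.png",cv2.resize(viewer.camera(n),(800,600),interpolation=cv2.INTER_CUBIC)); print(n,viewer.camera_params(n))
print(viewer.camera_params("wrist")); print(env.read_state())
E
```

```text
top {'fx': 499.09284584045696, 'fy': 499.09284584045696, 'cx': 255.96842287499177, 'cy': 189.00033651829617, 'pose': array([[   0.0175,    0.9913,   -0.1308,  243.0512],
       [  -0.9997,    0.0196,    0.015 ,    6.9883],
       [   0.0174,    0.1305,    0.9913, 1747.3229],
       [   0.    ,    0.    ,    0.    ,    1.    ]])}
scene {'fx': 361.41267169989004, 'fy': 361.41267169989004, 'cx': 260.2377521746915, 'cy': 189.59355319062186, 'pose': array([[ -0.817 ,  -0.4695,   0.3347, 815.3701],
       [  0.5766,  -0.6701,   0.4675, 495.8186],
       [  0.0048,   0.5749,   0.8182, 934.0831],
       [  0.    ,   0.    ,   0.    ,   1.    ]])}
{'fx': 309.31109578421155, 'fy': 309.31109578421155, 'cx': 256.7055899860224, 'cy': 192.60267928801795, 'tool_from_camera': array([[ -0.    ,   0.9592,   0.2828,  77.5701],
       [  1.    ,   0.0002,  -0.0006,  -0.3507],
       [ -0.0006,   0.2828,  -0.9592, -83.3123],
       [  0.    ,   0.    ,   0.    ,   1.    ]])}
{'time_s': 0.1, 'qpos': array([-1.253 ,  0.4237,  1.6306, -0.    ,  1.0886, -0.019 ]), 'dq': array([-0.001 , -0.0007, -0.0009,  0.0003,  0.0003,  0.0009]), 'tau': array([ -0.0006, -54.5618, -27.4325,   0.0645,   0.0189,  -0.0001]), 'tool_pos': array([ 206.4253, -589.5182,  301.9993]), 'orientation': array([ 0.9859,  0.1676, -0.0001, -0.0007]), 'force': array([-0.0444,  0.1698,  0.7123]), 'wrist_torque': array([0.0289, 0.0157, 0.0033]), 'grip_force': 0.0, 'width': 87.96640629160197}
```

View pics/top0.png

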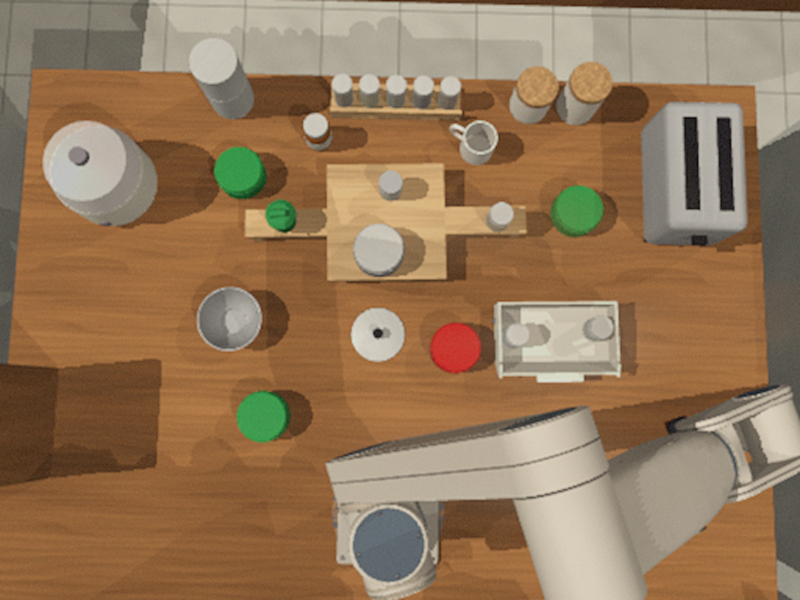

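View pics/scene0.png

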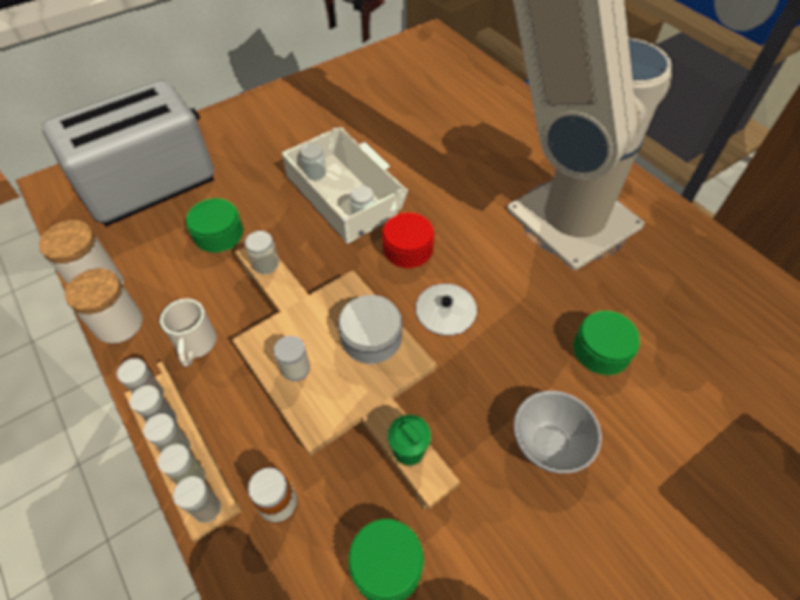

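The top view (800x600) shows the jar at (500,215) on the right (-y) ledge, the cup at (280,215) on the other ledge, and the canister at (379,250). The can is at (390,183), the bin spans (495..620, 302..378), and jars b and c are at (599,327) and (517,335). I'll enlarge a crop to measure.

```bash
python3 - <<'E'
import cv2
from station import viewer
im=viewer.camera("top"); cv2.imwrite("pics/t1.png",cv2.resize(im[98:248,148:408],None,fx=3,fy=3,interpolation=cv2.INTER_CUBIC)); cv2.imwrite("pics/topraw.png",im)
E
cat > h.py <<'E'
from station import env,viewer,set_gripper,workorder
import numpy as np,cv2
np.set_printoptions(precision=4,suppress=True)
def topray(u,v,z,n="top"):
    p=viewer.camera_params(n);T=p["pose"]
    d=T[:3,:3]@np.array([(u-p["cx"])/p["fx"],-(v-p["cy"])/p["fy"],-1])
    o=T[:3,3];return o+d*(z-o[2])/d[2]
E
```

```text
(no output)
```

View pics/t1.png

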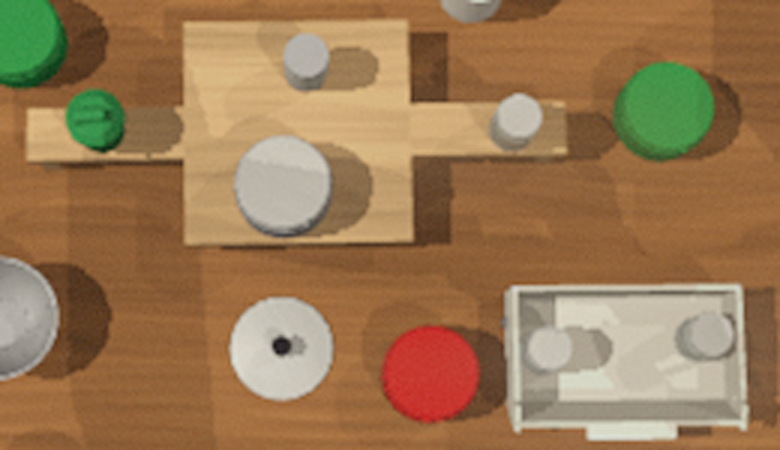

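```bash
python3 - <<'E'
from h import *
P=dict(dTL=(184,20,60),dTR=(408,20,60),dBR=(413,243,60),dBL=(184,243,60),lL1=(27,109,60),lL2=(27,161,60),lR1=(566,103,60),lR2=(566,154,60),lRroot1=(411,104,60),lRroot2=(411,156,60),jar=(519,116,130),can=(306,55,130),canister=(283,184,118),cup=(95,118,145),binTL=(507,287,70),binTR=(744,286,70),binBL=(514,430,70),binBR=(747,428,70),jarc=(550,347,75),jarb=(711,334,75),lid=(282,348,10),red=(431,372,60),green=(664,109,60))
for k,(u,v,z) in P.items(): print(k,topray((u+.5)/3-.5+148,(v+.5)/3-.5+98,z).round(1))
E
```

```text
dTL [759.8 150.2  60. ]
dTR [ 765.8 -110.    60. ]
dBR [ 503.4 -118.4   60. ]
dBL [498.1 142.4  60. ]
lL1 [650.2 327.2  60. ]
lL2 [589.4 324.6  60. ]
lR1 [ 670.9 -294.1   60. ]
lR2 [ 610.7 -293.9   60. ]
lRroot1 [ 665.8 -114.5   60. ]
lRroot2 [ 604.5 -115.1   60. ]
jar [ 637.2 -229.3  130. ]
can [701.4   7.8 130. ]
canister [557.5  30.4 118. ]
cup [621.3 236.7 145. ]
binTL [ 453.7 -224.6   70. ]
binTR [ 460.1 -494.1   70. ]
binBL [ 292.8 -232.7   70. ]
binBR [ 299.8 -494.4   70. ]
jarc [ 386.1 -272.4   75. ]
jarb [ 404.2 -454.2   75. ]
lid [384.6  29.1  10. ]
red [ 356.6 -140.2   60. ]
green [ 666.2 -407.9   60. ]
```

```bash
cat >> h.py <<'E'
def q(a): return [np.cos(a/2),np.sin(a/2),0,0]
E
python3 - <<'E'
from h import *
j=np.array([637.2,-229.3]); b=np.array([392,-363])
env.reach([*j,260],q(0.03)); env.move_l([*j,159],rate=120)
set_gripper(40); s=env.read_state(); print(s["width"],s["grip_force"],s["time_s"])
env.move_l([*j,250],rate=150)
s=env.read_state(); print(s["width"],s["grip_force"])
env.move_l([*b,250],q(0.03),rate=200)
env.move_l([*b,125],rate=150)
print(env.move_l([*b,101],rate=30,f_stop=4))
s=env.read_state(); print(s["tool_pos"],s["force"],s["time_s"])
set_gripper(70); env.move_l([*b,260],rate=150)
env.move_l([400,-200,330],rate=250)
cv2.imwrite("pics/t2.png",cv2.resize(viewer.camera("top")[98:248,148:408],None,fx=3,fy=3,interpolation=cv2.INTER_CUBIC))
print(env.read_state()["time_s"])
E
```

```text
52.88522272791487 30.000319453538395 3.8
53.347343237785815 29.999734339071438
True
[ 391.8686 -362.8731  103.9653] [-0.8127  0.0606  3.3534] 7.7583
10.35
```

View pics/t2.png

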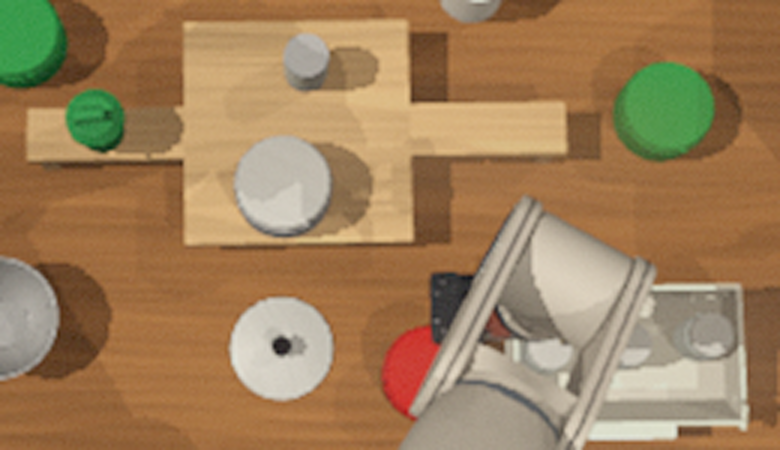

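The crop shows the jar upright in the bin at (632,345), between the other two. The freed ledge runs from (411,129) to its tip at (567,128). Next is a diagonal push using the two open fingers as a cradle, then a straight push.

```bash
cat >> h.py <<'E'
C=np.array([630.8,16.]);Y=.032
R=np.array([[np.cos(Y),-np.sin(Y)],[np.sin(Y),np.cos(Y)]])
W=lambda p:C+R@np.asarray(p,float)      # step -> world
L=lambda p:R.T@(np.asarray(p,float)-C)  # world -> step
OFF=np.sqrt(55**2-38**2)+10
def push(p0,p1,z=145):
    p0,p1=np.array(p0,float),np.array(p1,float);d=(p1-p0)/np.linalg.norm(p1-p0)
    a=(np.arctan2(d[1],d[0])+Y+np.pi)%(2*np.pi)
    s=W(p0-d*(OFF+11));e=W(p1-d*OFF)
    env.reach([*s,230],q(a));env.move_l([*s,z],rate=100)
    f0=env.read_state()["force"]
    env.move_l([*e,z],rate=45);print("df",env.read_state()["force"]-f0)
    env.move_l([*W(p1-d*(OFF+9)),z],rate=40)
    t=env.read_state()["tool_pos"];env.move_l([*t[:2],250],rate=150)
E
python3 - <<'E'
from h import *
set_gripper(76)
p0=L([557.5,30.4]);print(p0)
push(p0,(0,-100))
env.reach([450,-250,330],q(1.6))
cv2.imwrite("pics/t3.png",cv2.resize(viewer.camera("top")[98:248,148:408],None,fx=3,fy=3,interpolation=cv2.INTER_CUBIC))
print(env.read_state()["time_s"])
E
```

```text
[-72.8018  16.7378]
df [-1.5173  1.3604 -1.8905]
18.8333
```

View pics/t3.png

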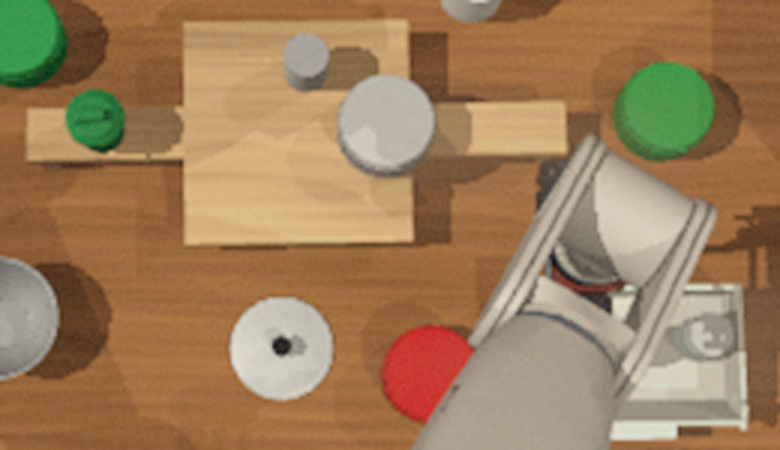

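The canister top is now centred near (386.5,122) and the can hasn't moved. Now the straight push along the ledge.

```bash
python3 - <<'E'
from h import *
p=topray(387/3-.5+148,122.5/3-.5+98,118)[:2];print(L(p))
push((0,-100),(0,-220))
env.reach([420,0,330],q(1.6))
im=viewer.camera("top");cv2.imwrite("pics/t4.png",cv2.resize(im[98:248,148:408],None,fx=3,fy=3,interpolation=cv2.INTER_CUBIC))
print(env.read_state()["time_s"])
E
```

```text
[ -3.867  -99.1727]
df [ 0.5709  2.6478 -0.0111]
26.4
```

View pics/t4.png

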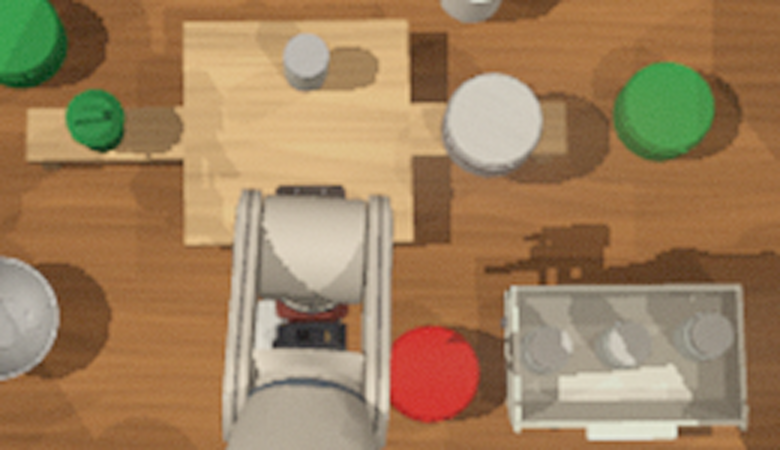

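```bash
python3 - <<'E'
from h import *
p=topray(493.5/3-.5+148,120.5/3-.5+98,118)[:2];print(L(p))
im=viewer.camera("top");a=cv2.resize(im[125:160,270:345],None,fx=8,fy=8,interpolation=cv2.INTER_CUBIC)
s=viewer.camera("scene");b=cv2.resize(s[75:160,130:280],None,fx=4,fy=4,interpolation=cv2.INTER_CUBIC)
cv2.imwrite("pics/t5.png",np.vstack([a,b])[:600] if a.shape[1]==b.shape[1] else b)
c=cv2.resize(im[190:245,310:400],None,fx=6,fy=6,interpolation=cv2.INTER_CUBIC);cv2.imwrite("pics/t6.png",c)
E
```

```text
[  -2.8206 -218.0705]
```

View pics/t5.png

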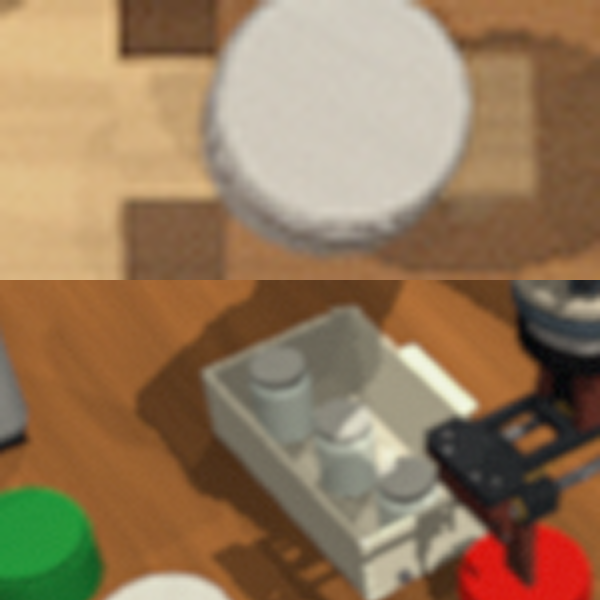

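View pics/t6.png

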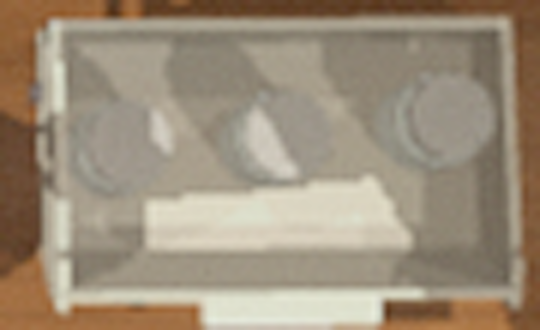

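In these crops all three jars stand upright in the bin (cap centres at about (120,145), (280,135) and (450,120)). The canister sits centred on the ledge, measuring x = -3, y = -218 mm in the step's frame.

```bash
python3 -c "
from h import *
print(workorder.sign_off())"
```

```text
the job is handed in; nothing more can be done
None
```

I handed the job in, but no verdict came back: the jar is upright in the bin, and the canister is on the freed -y ledge about 3 mm off its centre line and 218 mm from the step's middle; in the last pictures the cup, can, bowl and lid had not visibly moved.

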